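# Snap the lid of a medicine box shut all round

### The arm

A 6-joint arm with a two-finger parallel gripper is mounted at the origin on the work surface. World frame = base frame: x ahead of the robot, y to its left, z up, the work surface at z = 0. Lengths are in mm, angles in rad, forces in N, time in s.
With the tool pointing down it reaches from about 400 to 825 mm from the base axis. Payload 7 kg.
Tool frame: the origin (TCP) lies at the very end of the fingers, on their centre line; the grasp point (between the pads) lies 19 mm behind it; z points along the fingers, y is the direction in which the jaws open and shut (so a half turn about z gives the same grasp; the last joint's range is limited). The gripper opens to 88 mm and grips with 3 to 60 N. Pads are 19 mm wide; open, the fingers measure 130 mm over their backs; the gripper's body (78 mm by 193 mm) begins 47 mm behind the grasp point.
Start: joints at [1.439, 0.359, 0.012, 0, -1.224, -0.288], TCP at [275.121, 616.363, 226.561] pointing down, gripper open.
Joint ranges: [-3.07, 3.07], [-1.43, 2.12], [-1.02, 1.25], [-3.03, 1.67], [-3.05, -0], [-3.03, 3.03]. Speed limits (rad/s): [2.39, 2.39, 3.01, 3.14, 3.14, 3.14].

### API

Orientations are given as a unit quaternion [x, y, z, w].
In Python, from plant import bot gives the robot as it stands. Calls block until the motion is done:
- bot.move_ptp(position, orientation): joint-space move of the TCP to a pose.
- bot.line_to(position, velocity=150, ori=None): straight line of the TCP; ori=None keeps the orientation; velocity is the mean speed in mm/s.
- bot.move_joints(angles): joint-space move.
- bot.move_gripper(opening, force=None): finger opening in mm; force is the grip in N (None keeps the last); returns when the fingers have stopped.
- bot.pause(seconds).
- bot.solve_ik(position, orientation): joint angles nearest the present ones, or None.
- bot.read_state(): the state.
- bot.camera(name): name is "scene" or "top"; returns the picture (400x640x3 uint8, red, green, blue); there is no depth.
- bot.get_calibration(name): a dict with "fx", "fy", "cx", "cy" (pixels), "view" (4x4, takes a point from world to camera coordinates). Camera axes: x right, y up, looking along -z (the intrinsics and any distortion apply to the point x, -y, -z); pixel columns grow to the right and rows downward; lengths in mm; the calibration is good to about 2 mm. A picture is of the moment at which its call begins. get_calibration takes no time and is no camera call.
A pose or a line that the arm cannot do raises bot.Unreachable and nothing moves.
- bot.close_job(): hands the job in, once; it reports no verdict.
The state is a dict: "t": time; "joint_pos": joint angles; "qvel": joint speeds; "tau": joint torques, N m; "tcp_pos": TCP position; "eef_rot": TCP orientation; "contact_force": force on the tool from outside, world axes, zero at the start; "moment": the same for the moment, N m; "width": finger opening in mm.
Only numpy, scipy, OpenCV 4.12 (cv2) and the standard library are available. Lean on these libraries where they do the work, as an engineer would, in place of code of your own. Each camera call takes 0.05 s, during which the arm holds its last target.

### The job

The lid of the clear medicine box has been set on, but its four rim sections still stand up between the lid's corners. Press the rim down all round with your fingertips until every section clicks home flush with the corners. Only press: do not pick up, tip, shove or crush the box, and leave the other things on the table as they are.

Things in the scene. Friction and masses are not known exactly. Their poses are not given: they have to be found in the camera images.
- med_box: Clear box with off-white snap lid, 156 x 216 mm over the lid, loose, about 1 kg. Origin: centre of its underside; z up, y along its long side; turned up to 40 degrees either way. Lid corners (32 mm along each edge) seated, tops 92 mm above the table; sunk middle panel at 82 mm. Four 20 mm wide rim sections stand up between the corners. Two shut ones are stacked at the table's back left.
- rim_far (a joint): Travel (m, straight down) of the lid's long section on the box's +x side (away from the robot): 0 open, its top 99 mm above the table, 0.007 shut, top 92 mm, flush with the corners. Resistance rises to about 10 N by 2 mm, then falls; past about 4 mm it pulls itself shut and stays, let go earlier it springs back up. Firm stop at 7 mm.
- rim_far_mid (a point): Middle of the top face of the long section on the box's +x side (away from the robot): 149 mm long along the box's y, 20 mm wide, nearly flat; at box (+0.068, 0) m seen from above, moves with the section. Pressing anywhere on it works.
- rim_left (a joint): Travel (m, straight down) of the lid's short section at the box's +y end (robot's left): 0 open, its top 99 mm above the table, 0.007 shut, top 92 mm, flush with the corners. Resistance rises to about 10 N by 2 mm, then falls; past about 4 mm it pulls itself shut and stays, let go earlier it springs back up. Firm stop at 7 mm.
- rim_left_mid (a point): Middle of the top face of the short section at the box's +y end (robot's left): 89 mm long along the box's x, 20 mm wide, nearly flat; at box (0, +0.098) m seen from above, moves with the section. Pressing anywhere on it works.
- rim_near (a joint): Travel (m, straight down) of the lid's long section on the box's -x side (towards the robot): 0 open, its top 99 mm above the table, 0.007 shut, top 92 mm, flush with the corners. Resistance rises to about 10 N by 2 mm, then falls; past about 4 mm it pulls itself shut and stays, let go earlier it springs back up. Firm stop at 7 mm.
- rim_near_mid (a point): Middle of the top face of the long section on the box's -x side (towards the robot): 149 mm long along the box's y, 20 mm wide, nearly flat; at box (-0.068, 0) m seen from above, moves with the section. Pressing anywhere on it works.
- rim_right (a joint): Travel (m, straight down) of the lid's short section at the box's -y end (robot's right): 0 open, its top 99 mm above the table, 0.007 shut, top 92 mm, flush with the corners. Resistance rises to about 10 N by 2 mm, then falls; past about 4 mm it pulls itself shut and stays, let go earlier it springs back up. Firm stop at 7 mm.
- rim_right_mid (a point): Middle of the top face of the short section at the box's -y end (robot's right): 89 mm long along the box's x, 20 mm wide, nearly flat; at box (0, -0.098) m seen from above, moves with the section. Pressing anywhere on it works.
- flat_carton: White medicine carton lying flat, 70 x 125 x 34 mm, beside one short end of the box; origin: centre of its underside. To be left alone.
- vial_a: Small amber glass injection bottle, diameter 34 mm, 58 mm tall, near the other short end of the box; origin: centre of its underside. To be left alone.
- vial_b: Another such amber bottle, 34 mm by 58 mm tall, beside the first; origin: centre of its underside. To be left alone.
- stamp: Hand stamp standing on its pad: black foot 30 x 56 x 18 mm with a wooden grip, 69 mm tall, beyond the box's far long side; origin: centre of its underside. To be left alone.
- ampoule_tray: Low open white tray of ampoules, 75 x 115 x 20 mm; origin: centre of its underside. To be left alone.
- tape_roll: Roll of brown packing tape lying flat, outer diameter 96 mm, 48 mm tall; origin: centre of its underside. To be left alone.
- pill_jar: Round white jar, diameter 54 mm, 75 mm tall, beyond the box's far long side; origin: centre of its underside. To be left alone.

How it is judged:
By the outcome, as a careful person would: the job done as asked, in the order asked, and still so for the second after the job is handed in, with the robot touching nothing.
It also fails if it takes over 48 s, if anything falls off the work surface, if the arm or the gripper's body presses on something with over 40 N, if the wrist force passes 120 N, or if a joint passes its speed limit or range.

## Working session

There is one attempt and no reset: what is moved stays moved. The work goes in short steps, each a Python script; the robot and the scene stay as the last script left them, time stands still between calls to the robot, and variables do not carry over. Pictures are saved under pics/ and viewed, and the job is handed in when it is done.

```bash
mkdir -p pics; ls; python3 - <<'E'
from plant import bot
import cv2
for n in("scene","top"):
    im=bot.camera(n); cv2.imwrite(f"pics/{n}0.png",im[:,:,::-1]); c=bot.get_calibration(n); print(n,{k:(v if k!='view' else __import__('numpy').round(v,3).tolist()) for k,v in c.items()})
s=bot.read_state(); print(s)
E
```

```text
pics
scene {'fx': 443.849560959998, 'fy': 443.849560959998, 'cx': 314.59718919969873, 'cy': 201.97724958715602, 'view': [[0.581, 0.813, 0.02, -309.602], [-0.621, 0.427, 0.657, 311.524], [0.526, -0.394, 0.753, -1461.152], [0.0, 0.0, 0.0, 1.0]]}
top {'fx': 441.50718437314833, 'fy': 441.50718437314833, 'cx': 320.91078852690396, 'cy': 204.63995148722506, 'view': [[0.002, -1.0, -0.0, 13.681], [0.984, 0.002, 0.177, -578.99], [-0.177, -0.001, 0.984, -1455.791], [0.0, 0.0, 0.0, 1.0]]}
{'t': 0.1, 'joint_pos': array([ 1.43909890e+00,  3.59319599e-01,  1.11839802e-02, -2.89415467e-04,
       -1.22411030e+00, -2.88074812e-01]), 'qvel': array([-0.00050448, -0.00184001,  0.0025744 ,  0.0027695 ,  0.0007251 ,
        0.00026322]), 'tau': array([-3.21370593e-03, -5.84165490e+01,  2.93751132e+01,  7.01560736e+00,
        1.01859873e-02, -5.71450028e-05]), 'tcp_pos': array([274.96860119, 615.99308608, 225.7316039 ]), 'eef_rot': array([ 9.78044116e-01, -2.08396648e-01, -7.90338239e-05,  7.33207641e-04]), 'contact_force': array([-0.38584238,  0.10963582,  0.47593745]), 'moment': array([ 0.00655831,  0.00346956, -0.00562631]), 'width': 87.67057620010229}
```

View pics/scene0.png

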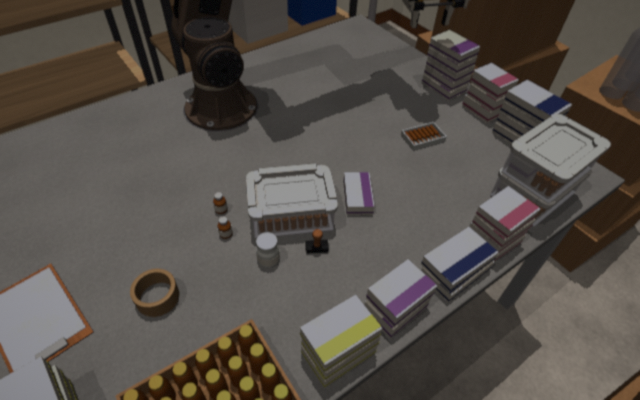

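View pics/top0.png

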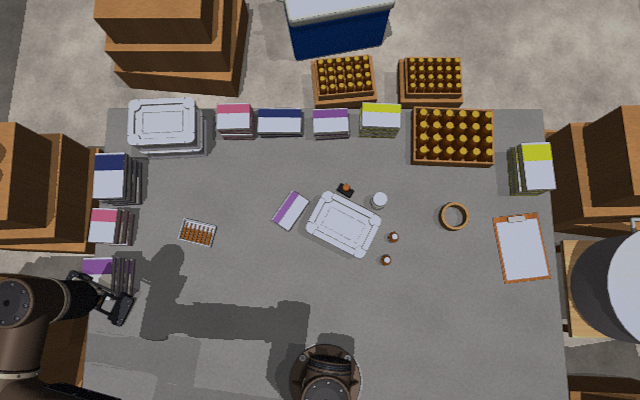

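The top view shows the box at about (345,224), the carton at (290,210), vials at (393,237) and (386,260), the stamp at (345,189) and the jar at (380,200). I'll segment the lid next.

```bash
cat > h.py <<'E'
import numpy as np, cv2
from plant import bot
def ray(n,px,z):
    c=bot.get_calibration(n); V=np.array(c["view"]); R=V[:3,:3]; o=-R.T@V[:3,3]
    d=cv2.undistortPoints(np.array([[px]],float),np.array([[c["fx"],0,c["cx"]],[0,c["fy"],c["cy"]],[0,0,1.]]),None)[0,0]
    w=R.T@np.array([d[0],-d[1],-1]); return o+w*(z-o[2])/w[2]
def proj(n,p):
    c=bot.get_calibration(n); V=np.array(c["view"]); q=V[:3,:3]@np.array(p,float)+V[:3,3]
    return np.array([c["cx"]+c["fx"]*q[0]/-q[2], c["cy"]-c["fy"]*q[1]/-q[2]])
E
python3 - <<'E'
from h import *
for n,(x0,y0,x1,y1) in {"top":(255,165,425,285),"scene":(190,150,390,280)}.items():
    im=cv2.imread(f"pics/{n}0.png"); h=cv2.cvtColor(im,cv2.COLOR_BGR2HSV)
    k=4; cv2.imwrite(f"pics/{n}_crop.png",cv2.resize(im[y0:y1,x0:x1],None,fx=k,fy=k,interpolation=cv2.INTER_CUBIC))
    for th in (140,160,180):
        m=((h[...,2]>th)&(h[...,1]<50)).astype(np.uint8); mm=np.zeros_like(m); mm[y0:y1,x0:x1]=m[y0:y1,x0:x1]
        cs,_=cv2.findContours(mm,cv2.RETR_EXTERNAL,cv2.CHAIN_APPROX_NONE); c=max(cs,key=cv2.contourArea)
        print(n,th,cv2.contourArea(c),cv2.boundingRect(c))
        P=np.array([ray(n,p[0],92)[:2] for p in c.astype(float)],np.float32)
        print("   world",cv2.minAreaRect(P))
E
```

```text
top 140 2957.5 (306, 191, 76, 67)
   world ((508.77734375, -58.688232421875), (217.84185791015625, 155.63125610351562), 62.978248596191406)
top 160 2915.5 (306, 191, 75, 67)
   world ((509.067138671875, -58.88529968261719), (217.125732421875, 155.3644561767578), 62.643531799316406)
top 180 2523.5 (306, 191, 75, 67)
   world ((508.629638671875, -58.41426086425781), (212.36915588378906, 153.07550048828125), 62.99958419799805)
scene 140 2308.5 (249, 175, 88, 42)
   world ((522.38671875, -66.1163101196289), (210.09817504882812, 118.99188232421875), 62.92449188232422)Traceback (most recent call last):
  File "<stdin>", line 7, in <module>
ValueError: max() iterable argument is empty
```

View crops.

View pics/top_crop.png

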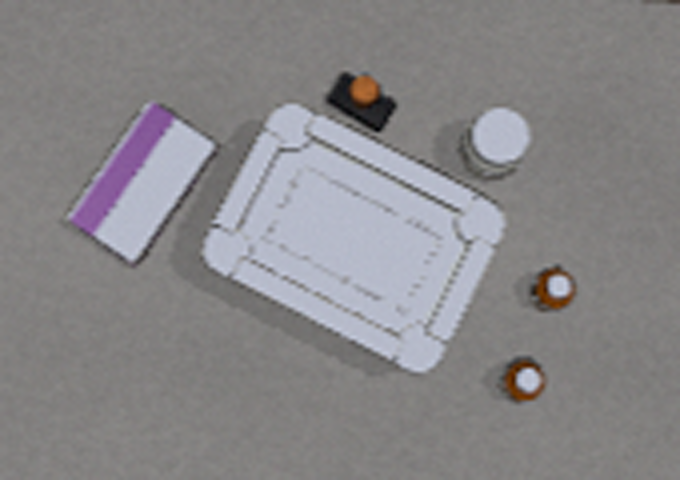

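View pics/scene_crop.png

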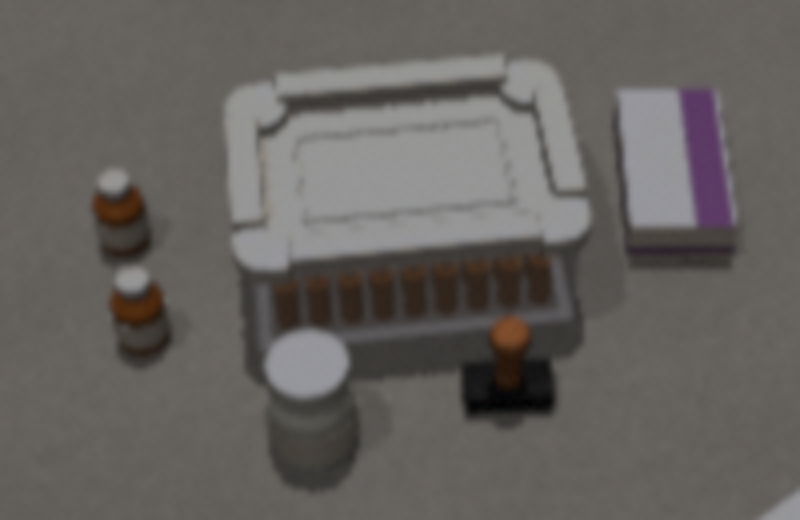

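```bash
python3 - <<'E'
from h import *
c=np.array([508.9,-58.8]);a=np.radians(-27.2);R=np.array([[np.cos(a),-np.sin(a)],[np.sin(a),np.cos(a)]])
for n,(x0,y0) in {"top":(255,165),"scene":(190,150)}.items():
    im=cv2.imread(f"pics/{n}_crop.png")
    def poly(x,y,w,h,z,col):
        q=np.array([(proj(n,[*(c+R@[x+sx*w/2,y+sy*h/2]),z])-[x0,y0]+.5)*4 for sx,sy in((1,1),(1,-1),(-1,-1),(-1,1))])
        cv2.polylines(im,[q.astype(np.int32)],True,col,1)
    poly(0,0,156,216,92,(0,0,255))
    for x,y,w,h in((68,0,20,149),(-68,0,20,149),(0,98,89,20),(0,-98,89,20)): poly(x,y,w,h,99,(0,200,0))
    cv2.imwrite(f"pics/{n}_chk.png",im)
for nm,px,z in(("vialb",(386,259),50),("viala",(393,236),50),("stamp",(346,187),65),("jar",(380,198),75),("carton",(290,210),34)):
    w=ray("top",px,z); print(nm,w.round(),"box frame",(R.T@(w[:2]-c)).round())
for nm,p in(("far",(68,0)),("near",(-68,0)),("left",(0,98)),("right",(0,-98))): print(nm,(c+R@p).round(1),np.linalg.norm(c+R@p).round())
E
```

```text
vialb [ 395. -203.   50.] box frame [ -35. -181.]
viala [ 472. -229.   50.] box frame [  45. -168.]
stamp [638. -71.  65.] box frame [120.  48.]
jar [ 598. -184.   75.] box frame [137. -71.]
carton [563. 121.  34.] box frame [-34. 185.]
far [569.4 -89.9] 576.0
near [448.4 -27.7] 449.0
left [553.7  28.4] 554.0
right [ 464.1 -146. ] 487.0
```

View pics/scene_chk.png

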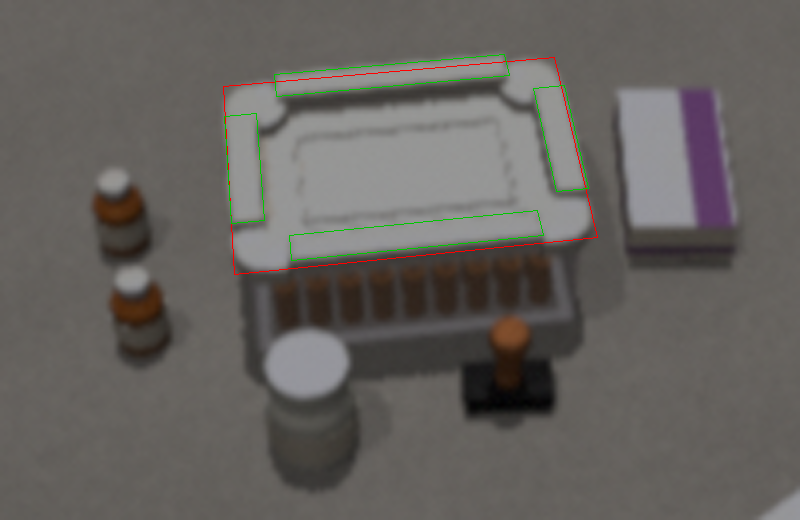

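View pics/top_chk.png

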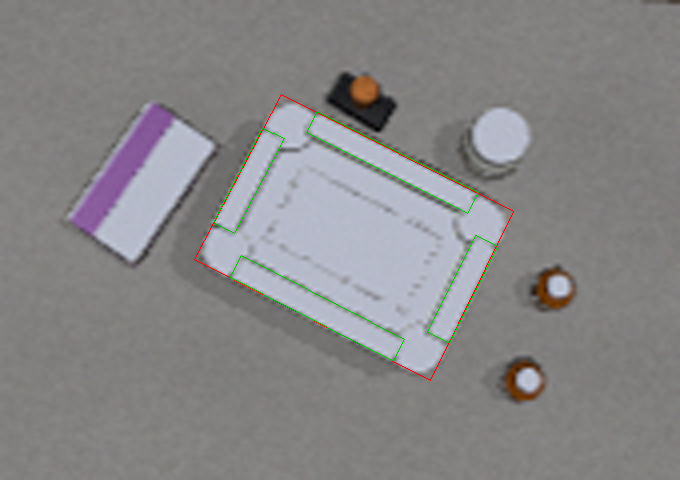

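The fit agrees in both views: 217 x 155 mm measured against the nominal 216 x 156, and the outlines overlap. That puts the box at about (509, -59) with yaw -27.2°. I'll do the left section first, with the fingers closed and lined up along it, in force-guarded steps.

```bash
cat >> h.py <<'E'
C=np.array([508.9,-58.8]);A=np.radians(-27.2);R2=np.array([[np.cos(A),-np.sin(A)],[np.sin(A),np.cos(A)]])
SEC={"far":((67,0),90),"near":((-67,0),90),"left":((0,97),0),"right":((0,-97),0)}
def goal(n):
    p,f=SEC[n]; xy=C+R2@p; best=None; q0=bot.read_state()["joint_pos"]
    for k in(-180,0,180):
        th=(A+np.radians(f+k+90))/2; o=[np.cos(th),np.sin(th),0,0]
        j=bot.solve_ik([*xy,150],o)
        if j is not None and (best is None or abs(j[5]-q0[5])<best[0]): best=(abs(j[5]-q0[5]),o,j)
    return xy,best[1],best[2]
def press(n,zmin=90.5,fmax=22):
    xy,o,_=goal(n)
    f0=bot.read_state()["contact_force"][2]; z=104; log=[]
    bot.line_to([*xy,z],80)
    while True:
        s=bot.read_state(); f=s["contact_force"][2]-f0; zt=s["tcp_pos"][2]
        log.append((z,round(zt,1),round(f,1)))
        if f>fmax or z<=zmin-1.5 or zt<zmin: break
        z-=0.7; bot.line_to([*xy,z],15)
    print(n,log,"lat",(s["tcp_pos"][:2]-xy).round(1),"t",round(s["t"],2))
    bot.line_to([*xy,130],80)
    s=bot.read_state(); print("after",s["tcp_pos"].round(1),(s["contact_force"]).round(1),round(s["t"],2))
E
python3 - <<'E'
from h import *
bot.move_gripper(0,10); print(bot.read_state()["width"],bot.read_state()["t"])
xy,o,j=goal("left"); print(xy,o,np.round(j,2))
bot.move_ptp([*xy,190],o); bot.line_to([*xy,130],120); print(bot.read_state()["t"],bot.read_state()["tcp_pos"],bot.read_state()["contact_force"])
press("left")
cv2.imwrite("pics/s1.png",bot.camera("scene")[150:280,190:390,::-1].repeat(4,0).repeat(4,1))
E
```

```text
0.35663579582416133 1.525
[553.23849892  27.47338821] [np.float64(0.5210096318405765), np.float64(-0.8535507972753273), 0, 0] [ 0.4   0.22 -0.36  0.   -0.98 -0.88]
4.5 [553.68792735  27.69684867 130.42615322] [0.58822668 0.07759424 0.70307754]
left [(104, np.float64(104.1), np.float64(0.1)), (103.3, np.float64(103.7), np.float64(-0.9)), (102.6, np.float64(102.7), np.float64(0.1)), (101.89999999999999, np.float64(101.8), np.float64(-1.1)), (101.19999999999999, np.float64(101.1), np.float64(-1.2)), (100.49999999999999, np.float64(100.4), np.float64(-1.6)), (99.79999999999998, np.float64(99.8), np.float64(-0.9)), (99.09999999999998, np.float64(99.2), np.float64(0.3)), (98.39999999999998, np.float64(98.7), np.float64(4.4)), (97.69999999999997, np.float64(98.2), np.float64(5.1)), (96.99999999999997, np.float64(97.6), np.float64(6.6)), (96.29999999999997, np.float64(96.8), np.float64(5.3)), (95.59999999999997, np.float64(95.6), np.float64(-0.6)), (94.89999999999996, np.float64(94.5), np.float64(-1.6)), (94.19999999999996, np.float64(94.0), np.float64(-1.0)), (93.49999999999996, np.float64(93.5), np.float64(-0.2)), (92.79999999999995, np.float64(92.7), np.float64(-1.5)), (92.09999999999995, np.float64(92.3), np.float64(2.2)), (91.39999999999995, np.float64(92.2), np.float64(8.2)), (90.69999999999995, np.float64(92.1), np.float64(14.6)), (89.99999999999994, np.float64(92.1), np.float64(19.0)), (89.29999999999994, np.float64(92.0), np.float64(25.1))] lat [0.2 0. ] t 10.22
after [553.   27.4 129.6] [ 0.3  0.1 -0.9] 10.88
```

View pics/s1.png

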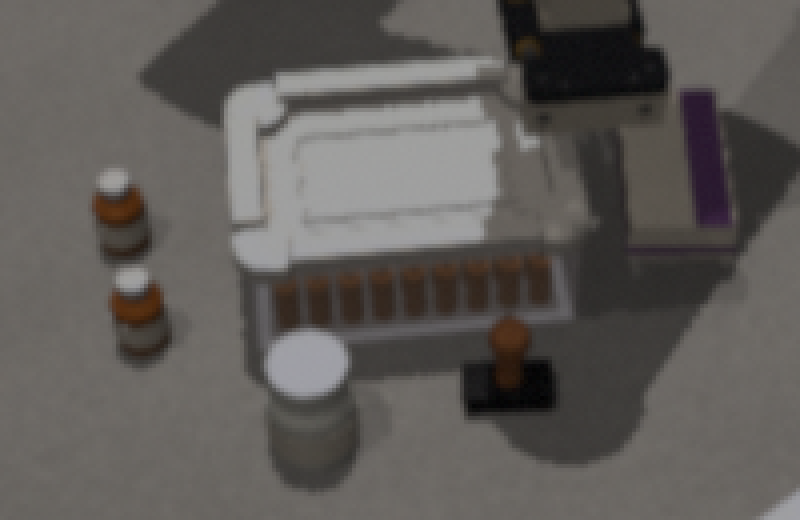

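The left section snapped: contact at 99 mm, force dropped at about 95 mm, firm stop at 92 mm. In the picture the box hasn't moved (lid corners near (225,90) and (590,215) in the crop). Next are far, right and near.

```bash
sed -i 's/z=104/z=101.5/' h.py; python3 - <<'E'
from h import *
for n in("far","right","near"):
    xy,o,j=goal(n); print(n,np.round(j,2))
    bot.move_ptp([*xy,130],o)
    press(n,fmax=20)
E
```

```text
far [ 0.18  0.26 -0.32  0.   -1.   -2.23]
far [(101.5, np.float64(101.3), np.float64(-1.9)), (100.8, np.float64(101.1), np.float64(-1.0)), (100.1, np.float64(100.2), np.float64(-0.5)), (99.39999999999999, np.float64(99.4), np.float64(-1.1)), (98.69999999999999, np.float64(99.0), np.float64(2.8)), (97.99999999999999, np.float64(98.5), np.float64(6.1)), (97.29999999999998, np.float64(97.9), np.float64(6.7)), (96.59999999999998, np.float64(97.3), np.float64(7.0)), (95.89999999999998, np.float64(96.3), np.float64(3.8)), (95.19999999999997, np.float64(94.8), np.float64(-0.7)), (94.49999999999997, np.float64(94.3), np.float64(-1.4)), (93.79999999999997, np.float64(93.7), np.float64(-0.9)), (93.09999999999997, np.float64(93.0), np.float64(-1.3)), (92.39999999999996, np.float64(92.3), np.float64(-0.7)), (91.69999999999996, np.float64(92.3), np.float64(4.4)), (90.99999999999996, np.float64(92.2), np.float64(10.3)), (90.29999999999995, np.float64(92.1), np.float64(15.3)), (89.59999999999995, np.float64(92.1), np.float64(20.2))] lat [ 0.3 -0.1] t 16.92
after [568.2 -89.4 129.7] [-1.6 -0.  -0.7]
[... 1403 characters left out ...]
(7.8)), (97.29999999999998, np.float64(97.7), np.float64(8.0)), (96.59999999999998, np.float64(96.9), np.float64(6.3)), (95.89999999999998, np.float64(95.9), np.float64(3.3)), (95.19999999999997, np.float64(95.0), np.float64(0.7)), (94.49999999999997, np.float64(94.4), np.float64(0.8)), (93.79999999999997, np.float64(93.7), np.float64(-0.4)), (93.09999999999997, np.float64(93.1), np.float64(0.6)), (92.39999999999996, np.float64(92.4), np.float64(-0.1)), (91.69999999999996, np.float64(92.2), np.float64(7.7)), (90.99999999999996, np.float64(92.1), np.float64(15.3)), (90.29999999999995, np.float64(92.0), np.float64(23.5))] lat [ 0.2 -0. ] t 29.89
after [449.  -28.2 129.6] [-0.9 -0.1 -0.1] 30.54
```

All four snapped. I'll move the arm clear and look.

```bash
python3 - <<'E'
from h import *
s=bot.read_state()
bot.line_to([449,-28,220],150)
bot.move_joints([1.2,0.2,-0.2,0,-1.17,0.3])
print(bot.read_state()["t"],bot.read_state()["tcp_pos"])
out=[]
for n,(x0,y0,x1,y1) in {"top":(255,165,425,285),"scene":(190,150,390,280)}.items():
    im=bot.camera(n)[:,:,::-1].copy(); cv2.imwrite(f"pics/{n}_end.png",im)
    cv2.imwrite(f"pics/{n}_endc.png",cv2.resize(im[y0:y1,x0:x1],None,fx=4,fy=4,interpolation=cv2.INTER_CUBIC))
    a=cv2.imread(f"pics/{n}0.png"); d=cv2.absdiff(a,im).max(2)[y0:y1,x0:x1]; out.append(cv2.resize(d*3,(600,400)))
    if n=="top":
        h=cv2.cvtColor(im,cv2.COLOR_BGR2HSV); m=((h[...,2]>150)&(h[...,1]<50)).astype(np.uint8); mm=np.zeros_like(m); mm[y0:y1,x0:x1]=m[y0:y1,x0:x1]
        c=max(cv2.findContours(mm,0,1)[0],key=cv2.contourArea); print(cv2.minAreaRect(np.array([ray(n,p[0],92)[:2] for p in c.astype(float)],np.float32)))
E
```

```text
33.025 [377.37778168 439.33900415 229.86100487]
((507.4334411621094, -58.23060607910156), (217.47738647460938, 155.37368774414062), 62.999698638916016)
```

View pics/scene_endc.png

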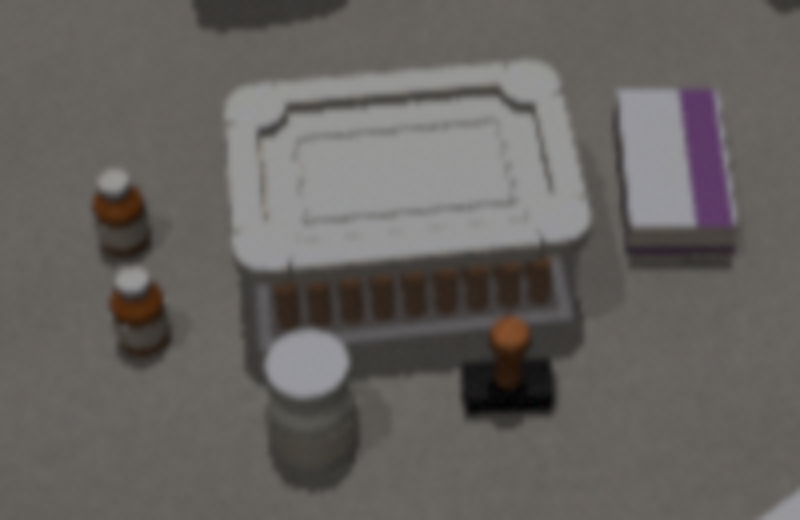

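View pics/top_endc.png

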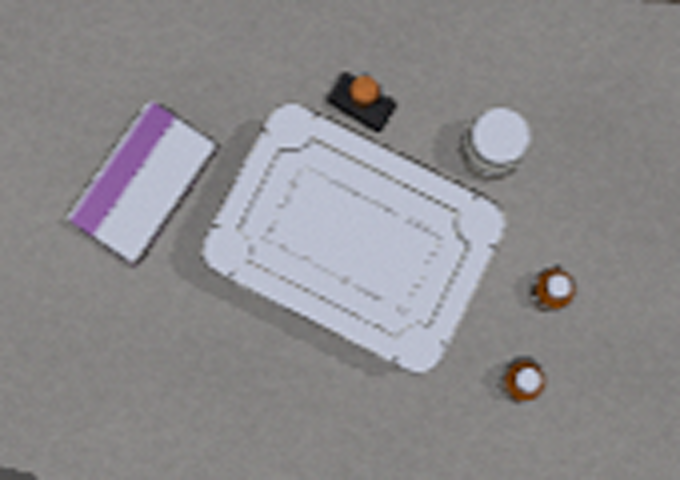

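Both views show the rim flush all round as one continuous band from corner to corner. The box and the items around it are where they were.

```bash
python3 - <<'E'
from plant import bot
print(bot.close_job()); 
E
```

```text
the job is handed in; nothing more can be done
None
```

All four rim sections of the lid are shut, and I handed the job in about 33 s into the 48 s limit. I pressed them with the closed fingertips in the order left, far, right, near.

- **Click:** each section met the fingers at about 99 mm. Resistance peaked at 7–8 N on the tool, dropped away below 96 mm, and hit the firm stop at 92 mm. I stopped pressing once the force passed 20–22 N; the highest reading was 25 N.
- **Final pictures:** with the arm clear, both views show the rim flush with the corners all round. The carton, vials, stamp and jar look unmoved; I did not check the tray and tape roll up close, but the arm's presses were nowhere near them.
- **Box position:** the last measurement of the lid centre differs from the first by about 1.5 mm, with the angle within 0.4° and the size unchanged. That is under one pixel; part of it comes from the open rim standing 7 mm higher in the first picture. I found no other sign that the box shifted, and no check failed.

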